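# Make up two brass railing kits

### The arm

A 6-joint arm with a two-finger parallel gripper is mounted at the origin on the work surface. World frame = base frame: x ahead of the robot, y to its left, z up, the work surface at z = 0. Lengths are in m, angles in degrees, forces in N, time in s.
With the tool pointing down it reaches from about 0.25 to 0.775 m from the base axis. Payload 4 kg.
Tool frame: the origin (TCP) lies midway between the tips of the shut fingers; the grasp point (between the pads) lies 19 mm behind it; z points along the fingers, y is the direction in which the jaws open and shut (so a half turn about z gives the same grasp; the last joint's range is limited). The gripper opens to 85 mm and grips with 20 to 120 N. Pads are 22 mm wide; open, the fingers measure 114 mm over their backs; the gripper's body (76 mm by 85 mm) begins 54 mm behind the grasp point. The pads swing forward as they close: fully open they stand 13 mm farther back than shut.
Start: joints at [-78.329, 4.996, 78.535, -0, 96.463, -5.907], TCP at [0.166, -0.524, 0.231] pointing down, gripper open.
Joint ranges: [-177.83, 177.83], [-43.37, 116.18], [15.69, 146.23], [-61.86, 241.86], [9.47, 152.12], [-147.06, 147.06]. Speed limits (degrees/s): [159.86, 159.86, 180, 180, 180, 180].

### API

Orientations are given as a 3x3 rotation matrix whose columns are the frame's x, y, z axes.
In Python, from workcell import * gives the robot as it stands.
- The arm moves only by the tool servo_tool, never from a script. Its argument "deltas" is a list of rows, each an object with "linear": the shift along the world's x, y, z in cm, a list of three; "angular": the turn, a rotation vector about the world's x, y, z in degrees, a list of three. In form: [{"linear": [tx, ty, tz], "angular": [rx, ry, rz]}, ...]. A call has 1 to 5 rows; each row is the pose to reach, as a shift and turn from the pose commanded when the call began; what a row does not reach only later rows make up. A row lasts 1/12 s, in which the tool goes at most 41.7 mm and 7.16 degrees, less where a joint would pass 70% of its speed; a pose out of reach is approached as far as the arm can. A call with a gripper value outside its range is refused whole. "jaw" is the opening in per cent of the stroke, from 0 (shut) to 100 (fully open), set as the call begins (left out, the last holds). The fingers move at their own pace and stop on an object; "squeeze" is the grip in N (left out, the last holds). Time passes only in rows, so rows that repeat a pose let the fingers close. It gives the time, the measured TCP pose, the force and the opening at its end, in the units of the state.
- state(): the state, without advancing time (a new reading comes with each control period).
- snapshot(name): name is "side" or "top"; returns (picture, depth): 400x640x3 uint8, red, green, blue; 400x640 float32, m along the optical axis (not along the pixel's ray), 0 where there is no reading.
- get_calibration(name): a dict with "fov_y" (degrees; the focal length in pixels is half the picture's height over the tangent of half this angle, whatever the lens; pixels are square), "cx", "cy" (the principal point, pixels), "rvec" (rotation vector, rad) and "tvec" (3), from world to camera coordinates, as OpenCV has them. Camera axes: x right, y down, z forward; pixel columns grow to the right and rows downward; lengths in m; the calibration is good to about 2 mm. A picture is of the moment at which its call begins. get_calibration takes no time and is no camera call.
- sign_off(): hands the job in, once; it reports no verdict.
The state is a dict: "time": time; "joint_pos": joint angles; "qd": joint speeds; "tau": joint torques, N m; "tcp_pos": TCP position; "tool_rot": TCP orientation; "force": force on the tool from outside, world axes, zero at the start; "ft_torque": the same for the moment, N m; "finger_gap": opening from 0.0 (shut) to 1.0 (fully open).
Only numpy, scipy, OpenCV 4.12 (cv2) and the standard library are available. Lean on these libraries where they do the work, as an engineer would, in place of code of your own. Each camera call takes 0.05 s, during which the arm holds its last target.

### The job

Make up two kits from the brass parts in the middle of the bench: in the small tray stand the ball finial and the flange, one in each compartment; in the large tray lay the twisted spindle in the long compartment and stand the spire finial and the hexagon coupling in the two small compartments, one in each. Every part must end flat on the floor of its compartment, the standing ones upright, and let go. Leave the wooden block, the paste tin and the brush where they are.

Things in the scene. Friction and masses are not known exactly. Their poses are not given: they have to be found in the camera images.
- ball_finial_mid (a point): Ball finial, polished brass, loose, stands upright: 58 mm tall, round foot 40 mm across and 8 mm high, thin neck 22 mm across at 12 to 16 mm, then a ball-like head 42 mm across whose widest part, a straight band, lies 32 to 44 mm above its foot (a good place to grip). Top is round. The point is on its axis, half-way up (29 mm above its underside); z up along the axis. About 0.2 kg.
- spire_finial_mid (a point): Spire finial, polished brass, loose, stands upright: 56 mm tall, round foot 42 mm across and 8 mm high, straight round shank 30 mm across from 10 to 34 mm, then a cone to a point. The point is on its axis, half-way up (28 mm above its underside); z up along the axis. About 0.18 kg.
- flange_mid (a point): Flange, polished brass, loose, stands upright: flat round disc 56 mm across and 8 mm thick with four small dark screw holes, and on it a round collar 32 mm across (the part to grip) reaching to 36 mm above the underside, with a dark bore in its top. The point is on its axis, half-way up (18 mm above its underside); z up along the axis. About 0.2 kg.
- hex_coupling_mid (a point): Hexagon coupling, polished brass, loose, stands upright: a plain six-sided block 36 mm across flats, 34 mm tall, with a dark bore in its top. The point is at its centre (17 mm above its underside); z up, and the x axis is square to one pair of flats (the others at 60 and 120 degrees from it). About 0.2 kg.
- spindle_mid (a point): Twisted spindle, polished brass, loose, lies flat: 100 mm long along its x axis; the middle 70 mm is a round twisted rope 26 mm across (the part to grip, across its length), and each end a square block 30 x 30 mm, 15 mm long, on which it rests. The point is at its centre, 15 mm above the surface it lies on. About 0.35 kg.
- small_tray: Small tray, pale wood, fixed to the bench: 167 mm along its x axis by 86 mm along y, with two equal square compartments. Origin at the centre of its underside, z up. Floor 4 mm above the bench, walls and divider 5 mm thick with tops 12 mm above the bench. The compartments are 76 x 76 mm inside, centred at x = +41 mm and x = -41 mm, y = 0.
- large_tray: Large tray, pale wood, fixed to the bench: 162 mm along its x axis by 182 mm along y, with one long compartment and two small ones. Origin at the centre of its underside, z up. Floor 4 mm above the bench, walls and dividers 5 mm thick with tops 12 mm above the bench. The long compartment is 152 mm (x) by 90 mm (y) inside, centred at x = 0, y = -41 mm; the two small compartments are 73 mm (x) by 77 mm (y), centred at x = +39 mm and x = -39 mm, y = +47 mm.
- wood_block_mid (a point): Dark wooden support block standing among the brass parts, 55 x 40 x 45 mm tall, loose; not part of any kit, to be left alone. The point is at its centre.
- paste_tin_mid (a point): Round, plain light-metal polishing-paste tin, 68 mm across, 45 mm tall, loose, on the far side of the bench; to be left alone. The point is at its centre.
- brush_grip (a point): Flat hand brush with a wooden handle, about 180 mm long, lying crosswise on the far side of the bench, loose; to be left alone. The point is on its handle.
Not all that is in view belongs to the job. What is shaped like the part that bears spindle_mid but pink, purple or red is not meant.

How it is judged (in metres and radians):
At the end, for the whole second after the job is handed in: Ball finial and flange one per compartment of the small tray; spire and coupling one per small compartment of the large tray, spindle in its long one. Centres inside, at resting height within 4 mm; standing parts within 0.1 rad of upright, spindle of level; all let go and at rest ((((x of ball_finial_mid in the frame of small_tray between -0.079 and 0 m and y of ball_finial_mid in the frame of small_tray between -0.038 and 0.038 m) and (x of flange_mid in the frame of small_tray between 0 and 0.079 m and y of flange_mid in the frame of small_tray between -0.038 and 0.038 m)) or ((x of flange_mid in the frame of small_tray between -0.079 and 0 m and y of flange_mid in the frame of small_tray between -0.038 and 0.038 m) and (x of ball_finial_mid in the frame of small_tray between 0 and 0.079 m and y of ball_finial_mid in the frame of small_tray between -0.038 and 0.038 m))) and (((x of spire_finial_mid in the frame of large_tray between -0.076 and 0 m and y of spire_finial_mid in the frame of large_tray between 0.009 and 0.086 m) and (x of hex_coupling_mid in the frame of large_tray between 0 and 0.076 m and y of hex_coupling_mid in the frame of large_tray between 0.009 and 0.086 m)) or ((x of hex_coupling_mid in the frame of large_tray between -0.076 and 0 m and y of hex_coupling_mid in the frame of large_tray between 0.009 and 0.086 m) and (x of spire_finial_mid in the frame of large_tray between 0 and 0.076 m and y of spire_finial_mid in the frame of large_tray between 0.009 and 0.086 m))) and x of spindle_mid in the frame of large_tray between -0.076 and 0.076 m and y of spindle_mid in the frame of large_tray between -0.086 and 0.004 m and z of ball_finial_mid in the frame of small_tray below 0.037 m and angle between each of ball_finial_mid, spire_finial_mid, flange_mid, hex_coupling_mid's own z axis and vertical below 0.1 rad and linear speed of each of ball_finial, spire_finial, flange, hex_coupling, spindle below 0.02 m/s and angular speed of each of ball_finial, spire_finial, flange, hex_coupling, spindle below 0.3 rad/s and z of spire_finial_mid in the frame of large_tray below 0.036 m and z of flange_mid in the frame of small_tray below 0.026 m and z of hex_coupling_mid in the frame of large_tray below 0.025 m and z of spindle_mid in the frame of large_tray below 0.023 m and angle between spindle_mid's own x axis and vertical between 1.47 and 1.67 rad); the robot touches nothing.
It fails at once if the wood block is moved more than 20 mm (distance of wood_block_mid from where it was at the start of the episode above 0.02 m).
It fails at once if the paste tin is moved more than 20 mm (distance of paste_tin_mid from where it was at the start of the episode above 0.02 m).
It fails at once if the brush is moved more than 20 mm (distance of brush_grip from where it was at the start of the episode above 0.02 m).
It also fails if it takes over 125 s, if anything falls off the work surface, if the arm or the gripper's body presses on something with over 40 N, if the wrist force passes 120 N, or if a joint passes its speed limit or range.

## Working session

There is one attempt and no reset: what is moved stays moved. The work goes in short steps, Python scripts to look and compute and a tool call to move; the robot and the scene stay as the last step left them, time stands still between calls to the robot, and variables do not carry over. Pictures are saved under pics/ and viewed, and the job is handed in when it is done.

Besides the shell and the picture viewer there is one more tool, called after "Call:" by a JSON object that holds its "api" and its "payload", one argument or row to a line. servo_tool: Moves the arm, as the interface text tells. Its arguments: {"type":"object","properties":{"deltas":{"type":"array"},"jaw":{"type":"number"},"squeeze":{"type":"number"}},"required":["deltas"]}

```bash
ls; mkdir -p pics
python3 - <<'E'
from workcell import *
import cv2, numpy as np
for n in ["top","side"]:
    im,d=snapshot(n); cv2.imwrite(f"pics/{n}0.png",im[:,:,::-1]); np.save(f"pics/{n}0.npy",d); print(n,get_calibration(n),im.shape)
print(state())
E
```

```text
pics
top {'fov_y': 49.579256637312504, 'cx': 321.5367497781083, 'cy': 198.93810410514942, 'rvec': array([ 2.13987661, -2.11405406,  0.20560411]), 'tvec': array([-0.02307165,  0.51594742,  0.86388055])} (400, 640, 3)
side {'fov_y': 44.74598750951564, 'cx': 321.15933119773297, 'cy': 198.55243703922687, 'rvec': array([ 0.2101245 , -2.68620528,  1.48763312]), 'tvec': array([0.52161664, 0.08846916, 1.20892657])} (400, 640, 3)
{'time': 0.1, 'joint_pos': array([-7.83268824e+01,  5.03596902e+00,  7.86178297e+01, -1.86244846e-03,
        9.64639718e+01, -5.90655194e+00]), 'qd': array([-0.04230517, -0.12319413, -0.1792527 ,  0.01478065, -0.07061989,
        0.08064632]), 'tau': array([ 2.36636493e-03, -3.53012896e+01, -3.14219320e+01, -1.24668941e-04,
        7.93944084e-03,  7.08048574e-06]), 'tcp_pos': array([ 0.16601441, -0.52385956,  0.2302303 ]), 'tool_rot': array([[ 9.53299034e-01,  3.02027733e-01, -4.47512530e-04],
       [ 3.02028011e-01, -9.53296939e-01,  2.00643571e-03],
       [ 1.79386905e-04, -2.04789455e-03, -9.99997887e-01]]), 'force': array([-0.19001195, -0.69975943,  0.37023474]), 'ft_torque': array([ 0.00931514,  0.01708507, -0.02894704]), 'finger_gap': 0.999194633915096}
```

View pics/top0.png

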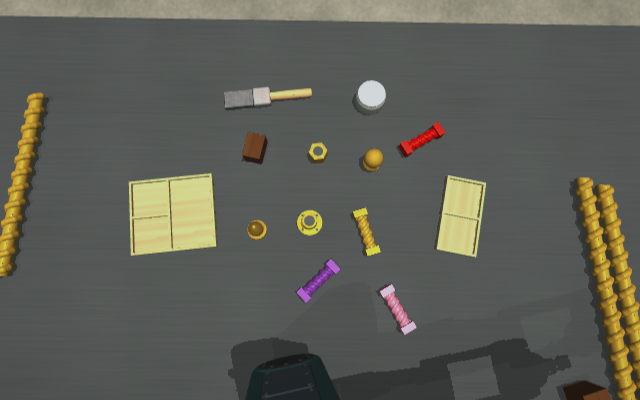

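View pics/side0.png

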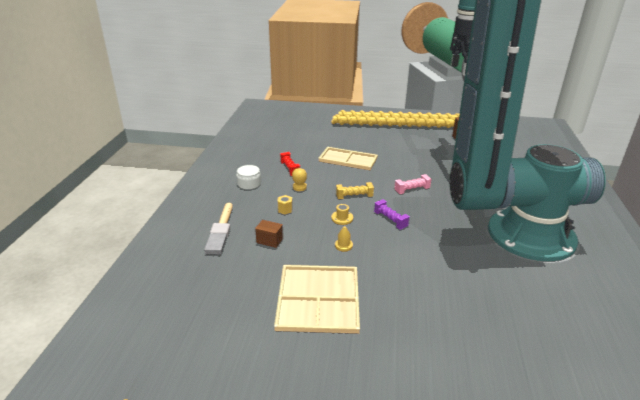

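```bash
cat > h.py <<'E'
import numpy as np, cv2
from workcell import *
def cam(n):
    c=get_calibration(n); f=200/np.tan(np.radians(c['fov_y']/2))
    R=cv2.Rodrigues(np.array(c['rvec']))[0]; t=np.array(c['tvec'])
    return f,c['cx'],c['cy'],R,t
def cloud(n,d):
    f,cx,cy,R,t=cam(n)
    v,u=np.mgrid[0:d.shape[0],0:d.shape[1]]
    P=np.stack([(u-cx)/f*d,(v-cy)/f*d,d],-1)
    W=(P-t)@R
    W[d<=0]=np.nan
    return W
def proj(n,p):
    f,cx,cy,R,t=cam(n); q=np.atleast_2d(p)@R.T+t
    return np.c_[f*q[:,0]/q[:,2]+cx,f*q[:,1]/q[:,2]+cy]
E
python3 - <<'E'
from h import *
np.set_printoptions(precision=4,suppress=True)
d=np.load('pics/top0.npy');W=cloud('top',d); im=cv2.imread('pics/top0.png')
f,cx,cy,R,t=cam('top');print('campos',-R.T@t,f)
d2=np.load('pics/side0.npy');W2=cloud('side',d2)
f,cx,cy,R,t=cam('side');print('campos',-R.T@t)
for n,(u,v) in dict(brush=(290,94),tin=(370,94),block=(255,146),hex=(318,145),ball=(373,157),flange=(303,222),flc=(318,219),spire=(257,229),spindle=(367,232),lt=(140,200),st=(460,230),bench=(400,180),bench2=(100,150),b3=(270,300)).items():
    print(n,W[v,u])
for tn in [('top',W),('side',W2)]:
    z=tn[1][...,2]; 
    m=(z>0.006)&(z<0.08); m&=(abs(tn[1][...,1])<2)
    nn,l,s,c=cv2.connectedComponentsWithStats(m.astype(np.uint8))
    for i in range(1,nn):
        if s[i,4]>40:
            P=tn[1][l==i]; print(tn[0],s[i],P.min(0),P.max(0))
E
```

```text
campos [ 0.3476 -0.0116  0.9445] 433.0455127806064
campos [0.3765 1.0455 0.7118]
brush [0.765  0.0578 0.0166]
tin [ 0.7553 -0.1217  0.0441]
block [0.6318 0.1285 0.0435]
hex [ 0.6392 -0.0078  0.0332]
ball [ 0.606  -0.1249  0.0592]
flange [0.4684 0.0217 0.0363]
flc [ 0.4792 -0.0098  0.0073]
spire [0.4512 0.1167 0.0464]
spindle [ 0.4503 -0.1149  0.023 ]
lt [0.5175 0.3838 0.0011]
st [ 0.4597 -0.3217  0.0005]
bench [ 0.5702 -0.192   0.002 ]
bench2 [0.6309 0.4838 0.0012]
b3 [ 0.3053  0.0902 -0.0027]
top [355  80  31  34 813] [ 0.7241 -0.1569  0.0061] [ 0.789  -0.0908  0.0492]
top [ 224   87   88   22 1183] [0.7314 0.0099 0.006 ] [0.783  0.2086 0.0236]
top [   0   92   45  184 3073] [0.351  0.6089 0.0064] [0.7567 0.6634 0.0427]
top [399 122  46  35 550] [ 0.6238 -0.2884  0.0064] [ 0.6989 -0.1893  0.0325]
top [242 132  25  31 583] [0.6041 0.1078 0.0076] [0.6641 0.1566 0.0498]
top [309 142  18  20 282] [ 0.6084 -0.0259  0.0062] [0.646  0.0122 0.0371]
top [363 148  21  23 340] [ 0.5902 -0.1487  0.0061] [ 0.6315 -0.1075  0.06  ]
top [ 129  173   88   82 1199] [0.3983 0.2089 0.006 ] [0.5788 0.40
[... 1501 characters left out ...]
0.1347  0.0343]
side [337 182  37  17 356] [ 0.3996 -0.1405  0.006 ] [ 0.5002 -0.0793  0.0326]
side [278 195  15  18 218] [ 0.6068 -0.0266  0.0063] [0.644  0.0176 0.037 ]
side [374 199  36  30 407] [ 0.3023 -0.0564  0.0062] [0.3921 0.0366 0.034 ]
side [205 203  28  52 703] [0.7299 0.0101 0.006 ] [0.7808 0.2119 0.0235]
side [332 204  21  19 282] [ 0.4452 -0.0094  0.006 ] [0.4976 0.0405 0.0386]
side [ 488  206   91   54 3138] [-0.1048 -0.0873  0.006 ] [0.1041 0.1074 0.08  ]
side [255 220  29  27 576] [0.6021 0.1101 0.0061] [0.665  0.1601 0.048 ]
side [336 226  17  24 274] [0.4346 0.1139 0.0066] [0.4737 0.1456 0.0574]
side [ 275  265   85   67 1365] [0.3957 0.2098 0.006 ] [0.576  0.41   0.0159]
```

```bash
cat > fit.py <<'E'
from h import *
from scipy.optimize import minimize
a=np.linspace(0,2*np.pi,48,endpoint=False); C=np.c_[np.cos(a),np.sin(a)]
def stack(prof):
    out=[]
    for z,r in prof: out.append(np.c_[C*r,np.full(48,z)])
    return out
Z0=.006
def seg(*zr):
    o=[]
    for (z0,r0),(z1,r1) in zip(zr[:-1],zr[1:]):
        for s in np.linspace(0,1,max(2,int((z1-z0)/.002)+1)): o.append((z0+s*(z1-z0),r0+s*(r1-r0)))
    return stack(o)
hexa=np.radians(np.arange(30,390,60)); H=np.c_[np.cos(hexa),np.sin(hexa)]*.018/np.cos(np.pi/6)
def box(x0,x1,y0,y1,z0,z1):
    return [np.array([[x0,y0,z],[x1,y0,z],[x1,y1,z],[x0,y1,z]]) for z in (z0,z1)]
cyl=[np.c_[np.full(48,x),C*.0125+[0,.015]] for x in (-.036,.036)]
M={'ball':[seg((Z0,.02),(.008,.02),(.012,.011),(.016,.011)),seg((.016,.011),(.032,.021),(.044,.021),(.052,.015),(.058,.004))],
'spire':[seg((Z0,.021),(.008,.021)),seg((.01,.015),(.034,.015)),seg((.034,.015),(.056,.001))],
'flange':[seg((Z0,.028),(.008,.028)),seg((.008,.016),(.036,.016))],
'hex':[[np.c_[H,np.full(6,z)] for z in (Z0,.034)]],
'spindle':[cyl,box(-.05,-.035,-.015,.015,Z0,.03),box(.035,.05,-.015,.015,Z0,.03)],
'block':[box(-.0275,.0275,-.02,.02,Z0,.045)],
'tin':[seg((Z0,.034),(.045,.034))]}
def render(n,name,p,S=4):
    img=np.zeros((400*S,640*S),np.uint8)
    c,s=np.cos(p[2]),np.sin(p[2]); R=np.array([[c,-s,0],[s,c,0],[0,0,1]])
    for part in M[name]:
        pts=[proj(n,sl@R.T+[p[0],p[1],0]) for sl in part]
        for A,B in zip(pts[:-1],pts[1:]):
            h=cv2.convexHull(np.r_[A,B].astype(np.float32))
            cv2.fillConvexPoly(img,np.round((h*S+(S-1)/2)*16).astype(np.int32),1,shift=4)
    return img
def down(img,S=4): return cv2.resize(img.astype(np.float32),(640,400),interpolation=cv2.INTER_AREA)
def mask(n,W,p,r):
    z=W[...,2]; m=(z>Z0)&(z<.09)&(np.hypot(W[...,0]-p[0],W[...,1]-p[1])<r)
    return m.astype(np.float32)
def fit(name,p0,r,Ws):
    res={}
    for keys in ([k] for k in Ws):
        ms={k:mask(k,Ws[k],p0,r) for k in keys}
        def cost(p): return sum(np.sum((cv2.GaussianBlur(down(render(k,name,p)),(0,0),1.0)-cv2.GaussianBlur(ms[k],(0,0),1.0))**2)/ms[k].sum() for k in keys)
        best=None
        yaws=[p0[2]] if name!='hex' else np.radians([0,15,30,45])
        for y in yaws:
            s=np.array([[0,0,0],[.008,0,0],[0,.008,0],[0,0,.2]])+[p0[0],p0[1],y]
            o=minimize(cost,[p0[0],p0[1],y],method='Nelder-Mead',options=dict(initial_simplex=s,xatol=1e-4,fatol=1e-5,maxfev=250))
            if best is None or o.fun<best.fun: best=o
        res[keys[0]]=best; print(name,keys[0],np.round(best.x[:2],4),'yaw',round(np.degrees(best.x[2]),1),'cost',round(best.fun,4),'cost@',[round(cost([*best.x[:2],y]),4) for y in []])
    return res
E
cat > r.py <<'E'
from fit import *
Ws={k:cloud(k,np.load(f'pics/{k}0.npy')) for k in('top','side')}
for n,p,r in [('ball',(.611,-.128,0),.045),('spire',(.455,.124,0),.04),('flange',(.472,.010,0),.045),('hex',(.626,-.006,0),.04),('spindle',(.451,-.11,.4),.07),('block',(.633,.133,.3),.05),('tin',(.756,-.122,0),.05)]: fit(n,p,r,Ws)
for k in Ws:
  for y0,y1 in((.19,.43),(-.4,-.25)):
    W=Ws[k]; m=(W[...,2]>.006)&(W[...,1]>y0)&(W[...,1]<y1)&(W[...,0]>.38)&(W[...,0]<.6)&(W[...,2]<.02)
    m=cv2.morphologyEx(m.astype(np.uint8),cv2.MORPH_OPEN,np.ones((1,1)))>0
    print(k,cv2.minAreaRect(W[m][:,:2].astype(np.float32)*1000))
E
python3 r.py
```

```text
ball top [ 0.6114 -0.1282] yaw 1.2 cost 0.013 cost@ []Traceback (most recent call last):
  File "r.py", line 3, in <module>
    for n,p,r in [('ball',(.611,-.128,0),.045),('spire',(.455,.124,0),.04),('flange',(.472,.010,0),.045),('hex',(.626,-.006,0),.04),('spindle',(.451,-.11,.4),.07),('block',(.633,.133,.3),.05),('tin',(.756,-.122,0),.05)]: fit(n,p,r,Ws)
                                                                                                                                                                                                                             ~~~^^^^^^^^^^
  File "fit.py", line 47, in fit
    o=minimize(cost,[p0[0],p0[1],y],method='Nelder-Mead',options=dict(initial_simplex=s,xatol=1e-4,fatol=1e-5,maxfev=250))
    res = _minimize_neldermead(fun, x0, args, callback, bounds=bounds,
                               **options)
    fxr = func(xr)
    fx = function(np.copy(x), *(wrapper_args + args))
  File "fit.py", line 42, in cost
    def cost(p): return sum(np.sum((cv2.GaussianBlur(down(render(k,name,p)),(0,0),1.0)-cv2.GaussianBlur(ms[k],(0,0),1.0))**2)/ms[k].sum() for k in keys)
                        ~~~^^^^^^^^^^^^^^^^^^^^^^^^^^^^^^^^^^^^^^^^^^^^^^^^^^^^^^^^^^^^^^^^^^^^^^^^^^^^^^^^^^^^^^^^^^^^^^^^^^^^^^^^^^^^^^^^^^^^^^^^^^^^^
  File "fit.py", line 42, in <genexpr>
    def cost(p): return sum(np.sum((cv2.GaussianBlur(down(render(k,name,p)),(0,0),1.0)-cv2.GaussianBlur(ms[k],(0,0),1.0))**2)/ms[k].sum() for k in keys)
                                                          ~~~~~~^^^^^^^^^^
  File "fit.py", line 29, in render
    pts=[proj(n,sl@R.T+[p[0],p[1],0]) for sl in part]
         ~~~~^^^^^^^^^^^^^^^^^^^^^^^^
  File "h.py", line 15, in proj
    f,cx,cy,R,t=cam(n); q=np.atleast_2d(p)@R.T+t
                ~~~^^^
  File "h.py", line 4, in cam
    c=get_calibration(n); f=200/np.tan(np.radians(c['fov_y']/2))
ValueError: time passes only in moves, steps and waits
```

```bash
sed -i 's/^def cam/import functools\n@functools.cache\ndef cam/' h.py; time python3 r.py
```

```text
ball top [ 0.6114 -0.1282] yaw 1.2 cost 0.013 cost@ []
ball side [ 0.6096 -0.13  ] yaw 4.8 cost 0.0076 cost@ []
spire top [0.4562 0.1235] yaw 6.1 cost 0.0175 cost@ []
spire side [0.4546 0.1215] yaw 6.1 cost 0.0051 cost@ []
flange top [0.4736 0.0091] yaw 6.0 cost 0.1408 cost@ []
flange side [0.4715 0.0089] yaw 1.4 cost 0.0087 cost@ []
hex top [ 0.6275 -0.0069] yaw 10.5 cost 0.0038 cost@ []
hex side [ 0.6261 -0.0065] yaw 72.0 cost 0.0022 cost@ []
spindle top [ 0.4525 -0.1125] yaw 18.2 cost 0.0155 cost@ []
spindle side [ 0.4505 -0.1138] yaw 19.0 cost 0.0166 cost@ []
block top [0.6352 0.1325] yaw -11.5 cost 0.0076 cost@ []
block side [0.6336 0.1333] yaw 29.2 cost 0.0706 cost@ []
tin top [ 0.7569 -0.1241] yaw 10.4 cost 0.027 cost@ []
tin side [ 0.7566 -0.1228] yaw 3.0 cost 0.0139 cost@ []
top ((488.4150390625, 308.792724609375), (162.87158203125, 184.1836395263672), 6.930736064910889)
top ((492.4180908203125, -322.8740539550781), (87.98919677734375, 167.90830993652344), 79.04009246826172)
side ((486.4853820800781, 308.78485107421875), (161.94752502441406, 189.152587890625), 6.905475616455078)
side ((490.1214904785156, -320.7773742675781), (96.50154113769531, 169.57260131835938), 79.71189880371094)
real	0m29.616s
user	0m23.074s
sys	0m6.161s
```

Call:
{"api": "servo_tool", "payload": {
  "deltas": [
    {"linear":[13,15.5,0],"angular":[0,0,0]},
    {"linear":[13,15.5,0],"angular":[0,0,0]},
    {"linear":[13,15.5,0],"angular":[0,0,0]},
    {"linear":[13,15.5,0],"angular":[0,0,0]},
    {"linear":[13,15.5,0],"angular":[0,0,0]}
  ],
  "jaw": 100,
  "squeeze": 50
}}

```text
time: 0.52
tcp_pos: [0.2971, -0.367, 0.2308]
tool_rot: [[0.953, 0.302, 0.0], [0.302, -0.953, 0.001], [0.0, -0.001, -1.0]]
force: [0.8, -0.0, 0.3]
finger_gap: 1.001
```

Call:
{"api": "servo_tool", "payload": {
  "deltas": [
    {"linear":[2.4,3.4,0]},
    {"linear":[4.6,7,-1]},
    {"linear":[6.8,10.5,-2]},
    {"linear":[9,14,-3]},
    {"linear":[11,17.5,-4]}
  ]
}}

```text
invalid input at $.deltas[0]: expected keys linear, angular
```

Call:
{"api": "servo_tool", "payload": {
  "deltas": [
    {"linear":[12,19.8,-4],"angular":[0,0,0]},
    {"linear":[12,19.8,-4],"angular":[0,0,0]},
    {"linear":[12,19.8,-4],"angular":[0,0,0]},
    {"linear":[12,19.8,-4],"angular":[0,0,0]},
    {"linear":[12,19.8,-4],"angular":[0,0,0]}
  ]
}}

```text
time: 0.93
tcp_pos: [0.4029, -0.1918, 0.1952]
tool_rot: [[0.953, 0.302, -0.0], [0.302, -0.953, 0.0], [-0.0, -0.0, -1.0]]
force: [1.2, -0.4, -0.3]
finger_gap: 1.002
```

```bash
python3 -c "
from workcell import *
s=state();print(s['tcp_pos'],s['time'])"
```

```text
[ 0.40285532 -0.1917568   0.19521654] 0.9333
```

Call:
{"api": "servo_tool", "payload": {
  "deltas": [
    {"linear":[2,3.2,-1],"angular":[0,0,1]},
    {"linear":[4.9,7.9,-3],"angular":[0,0,1]},
    {"linear":[4.9,7.9,-7],"angular":[0,0,1]},
    {"linear":[4.9,7.9,-11],"angular":[0,0,1]},
    {"linear":[4.9,7.9,-11],"angular":[0,0,1]}
  ],
  "jaw": 70
}}

```text
time: 1.35
tcp_pos: [0.4458, -0.1111, 0.0774]
tool_rot: [[0.947, 0.321, -0.016], [0.321, -0.947, 0.006], [-0.013, -0.011, -1.0]]
force: [-1.1, -0.1, -2.5]
finger_gap: 0.699
```

Call:
{"api": "servo_tool", "payload": {
  "deltas": [
    {"linear":[0,0,0],"angular":[0,0,0]},
    {"linear":[0,0,0],"angular":[0,0,0]},
    {"linear":[0,0,0],"angular":[0,0,0]}
  ]
}}

```text
time: 1.6
tcp_pos: [0.4533, -0.1163, 0.0889]
tool_rot: [[0.948, 0.317, 0.005], [0.317, -0.948, -0.002], [0.004, 0.004, -1.0]]
force: [0.6, 0.1, 1.5]
finger_gap: 0.701
```

```bash
cat > look.py <<'E'
import sys
from h import *
def look(tag):
    for n in["top","side"]:
        im,d=snapshot(n); cv2.imwrite(f"pics/{n}{tag}.png",im[:,:,::-1]); np.save(f"pics/{n}{tag}.npy",d)
        r=(slice(60,280),slice(110,510)) if n=="top" else (slice(130,340),slice(190,440))
        c=cv2.resize(im[r][:,:,::-1],None,fx=2,fy=2,interpolation=cv2.INTER_CUBIC); cv2.imwrite(f"pics/c{n}{tag}.png",c)
look(sys.argv[1]); s=state(); print(s['time'],s['tcp_pos'],s['finger_gap'])
E
python3 look.py 1
```

```text
1.7 [ 0.45333261 -0.11621698  0.08900626] 0.6988254260866252
```

View pics/cside1.png

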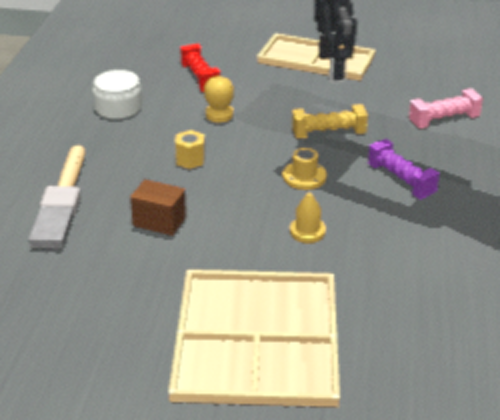

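View pics/ctop1.png

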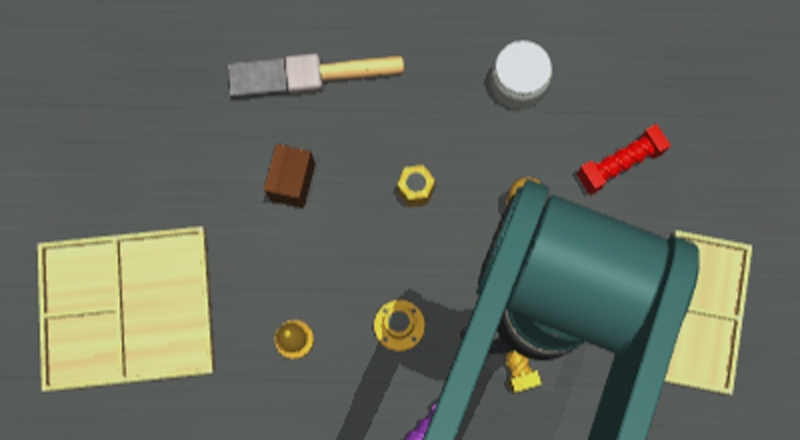

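Call:
{"api": "servo_tool", "payload": {
  "deltas": [
    {"linear":[-0.2,0.3,-2.5],"angular":[0,0,0]},
    {"linear":[-0.2,0.3,-5],"angular":[0,0,0]},
    {"linear":[-0.2,0.3,-7.2],"angular":[0,0,0]},
    {"linear":[-0.2,0.3,-8.5],"angular":[0,0,0]},
    {"linear":[-0.2,0.3,-8.5],"angular":[0,0,0]}
  ]
}}

```text
time: 2.12
tcp_pos: [0.4481, -0.1118, -0.0006]
tool_rot: [[0.948, 0.318, -0.003], [0.318, -0.948, 0.001], [-0.003, -0.002, -1.0]]
force: [-1.2, 0.4, -0.0]
finger_gap: 0.699
```

Call:
{"api": "servo_tool", "payload": {
  "deltas": [
    {"linear":[0,0,0],"angular":[0,0,0]},
    {"linear":[0,0,0],"angular":[0,0,0]}
  ]
}}

```text
time: 2.28
tcp_pos: [0.4511, -0.1127, 0.003]
tool_rot: [[0.948, 0.318, 0.004], [0.318, -0.948, -0.001], [0.003, 0.003, -1.0]]
force: [0.3, -0.1, -0.1]
finger_gap: 0.696
```

Call:
{"api": "servo_tool", "payload": {
  "deltas": [
    {"linear":[0,0,0],"angular":[0,0,0]},
    {"linear":[0,0,0],"angular":[0,0,0]},
    {"linear":[0,0,0],"angular":[0,0,0]},
    {"linear":[0,0,0],"angular":[0,0,0]},
    {"linear":[0,0,0],"angular":[0,0,0]}
  ],
  "jaw": 0,
  "squeeze": 60
}}

```text
time: 2.7
tcp_pos: [0.4507, -0.1125, 0.0025]
tool_rot: [[0.948, 0.319, 0.003], [0.319, -0.948, -0.002], [0.002, 0.003, -1.0]]
force: [-1.1, -1.0, 5.5]
finger_gap: 0.278
```

Call:
{"api": "servo_tool", "payload": {
  "deltas": [
    {"linear":[0,0,0],"angular":[0,0,0]},
    {"linear":[0,0,1],"angular":[0,0,0]},
    {"linear":[0,0,3],"angular":[0,0,0]},
    {"linear":[0,0,5],"angular":[0,0,0]},
    {"linear":[0,0,5.5],"angular":[0,0,0]}
  ]
}}

```text
time: 3.12
tcp_pos: [0.451, -0.1122, 0.0587]
tool_rot: [[0.948, 0.319, 0.004], [0.319, -0.948, -0.002], [0.004, 0.003, -1.0]]
force: [0.9, -0.7, -2.2]
finger_gap: 0.281
```

Call:
{"api": "servo_tool", "payload": {
  "deltas": [
    {"linear":[0,1,3],"angular":[0,0,-2]},
    {"linear":[0.6,4,4.5],"angular":[0,0,-4]},
    {"linear":[1.2,8,5],"angular":[0,0,-7]},
    {"linear":[1.8,12,5],"angular":[0,0,-10]},
    {"linear":[2.4,16,5],"angular":[0,0,-11.5]}
  ]
}}

```text
time: 3.53
tcp_pos: [0.4733, 0.0498, 0.1059]
tool_rot: [[0.993, 0.12, 0.0], [0.12, -0.993, 0.0], [0.0, -0.0, -1.0]]
force: [0.7, -0.6, -3.7]
finger_gap: 0.28
```

Call:
{"api": "servo_tool", "payload": {
  "deltas": [
    {"linear":[0.5,4,0],"angular":[0,0,0]},
    {"linear":[1,8,0],"angular":[0,0,0]},
    {"linear":[1.5,12,0],"angular":[0,0,0]},
    {"linear":[1.8,16,0],"angular":[0,0,0]},
    {"linear":[1.8,19,0],"angular":[0,0,0]}
  ]
}}

```text
time: 3.95
tcp_pos: [0.4907, 0.2413, 0.1046]
tool_rot: [[0.992, 0.125, -0.002], [0.125, -0.992, 0.001], [-0.002, -0.001, -1.0]]
force: [0.4, -0.1, -3.7]
finger_gap: 0.28
```

Call:
{"api": "servo_tool", "payload": {
  "deltas": [
    {"linear":[0.1,2,-2],"angular":[0,0,0]},
    {"linear":[0.1,2.7,-4],"angular":[0,0,0]},
    {"linear":[0.1,2.7,-6],"angular":[0,0,0]},
    {"linear":[0.1,2.7,-6.5],"angular":[0,0,0]},
    {"linear":[0.1,2.7,-6.5],"angular":[0,0,0]}
  ]
}}

```text
time: 4.37
tcp_pos: [0.4899, 0.2643, 0.0374]
tool_rot: [[0.992, 0.124, -0.007], [0.124, -0.992, -0.003], [-0.007, 0.002, -1.0]]
force: [-0.3, 0.5, -3.3]
finger_gap: 0.285
```

Call:
{"api": "servo_tool", "payload": {
  "deltas": [
    {"linear":[0,0,0],"angular":[0,0,0]},
    {"linear":[0,0,0],"angular":[0,0,0]}
  ]
}}

```text
time: 4.53
tcp_pos: [0.4935, 0.2652, 0.0422]
tool_rot: [[0.992, 0.122, 0.002], [0.122, -0.992, 0.001], [0.002, -0.001, -1.0]]
force: [0.1, 0.5, -3.0]
finger_gap: 0.284
```

```bash
python3 look.py 2
```

```text
4.6333 [0.49375153 0.26527245 0.04270756] 0.27913034536161657
```

View pics/cside2.png

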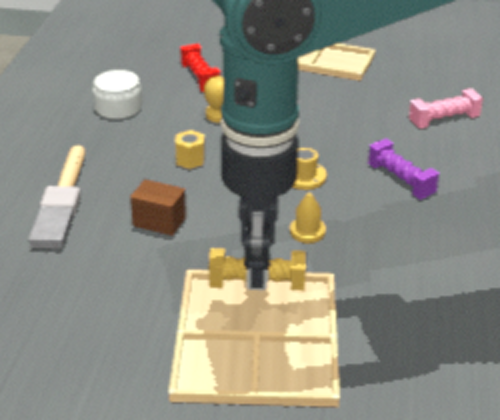

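Call:
{"api": "servo_tool", "payload": {
  "deltas": [
    {"linear":[0,0.3,-1.2],"angular":[0,0,0]},
    {"linear":[0,0.3,-2.4],"angular":[0,0,0]},
    {"linear":[0,0.3,-3],"angular":[0,0,0]},
    {"linear":[0,0.3,-3.3],"angular":[0,0,0]},
    {"linear":[0,0.3,-3.5],"angular":[0,0,0]}
  ]
}}

```text
time: 5.05
tcp_pos: [0.4909, 0.2676, 0.0065]
tool_rot: [[0.992, 0.123, -0.004], [0.123, -0.992, -0.002], [-0.005, 0.002, -1.0]]
force: [-10.0, -4.9, 17.5]
finger_gap: 0.279
```

Call:
{"api": "servo_tool", "payload": {
  "deltas": [
    {"linear":[0,0,0],"angular":[0,0,0]},
    {"linear":[0,0,0],"angular":[0,0,0]}
  ]
}}

```text
time: 5.22
tcp_pos: [0.4917, 0.268, 0.0066]
tool_rot: [[0.992, 0.123, -0.002], [0.123, -0.992, -0.001], [-0.002, 0.001, -1.0]]
force: [-3.9, -1.0, 5.0]
finger_gap: 0.279
```

On the floor. Open partially and retreat.

Call:
{"api": "servo_tool", "payload": {
  "deltas": [
    {"linear":[0,0,0],"angular":[0,0,0]},
    {"linear":[0,0,0],"angular":[0,0,0]},
    {"linear":[0,0,0],"angular":[0,0,0]},
    {"linear":[0,0,0],"angular":[0,0,0]}
  ],
  "jaw": 50
}}

```text
time: 5.55
tcp_pos: [0.4928, 0.2683, 0.0059]
tool_rot: [[0.992, 0.123, 0.001], [0.123, -0.992, 0.0], [0.001, -0.0, -1.0]]
force: [-1.1, -0.2, -0.4]
finger_gap: 0.5
```

Call:
{"api": "servo_tool", "payload": {
  "deltas": [
    {"linear":[0,0,1],"angular":[0,0,0]},
    {"linear":[0,0,3],"angular":[0,0,0]},
    {"linear":[0,0,6],"angular":[0,0,0]},
    {"linear":[0,0,9],"angular":[0,0,0]},
    {"linear":[0,-3,12],"angular":[0,0,0]}
  ]
}}

```text
time: 5.97
tcp_pos: [0.4925, 0.242, 0.1274]
tool_rot: [[0.992, 0.128, 0.001], [0.128, -0.992, 0.003], [0.002, -0.003, -1.0]]
force: [1.3, -0.9, 0.3]
finger_gap: 0.502
```

Call:
{"api": "servo_tool", "payload": {
  "deltas": [
    {"linear":[-1,-3.5,0],"angular":[0,0,0]},
    {"linear":[-2.2,-7,-1],"angular":[0,0,0]},
    {"linear":[-3.2,-10,-2],"angular":[0,0,0]},
    {"linear":[-3.7,-11.8,-3],"angular":[0,0,0]},
    {"linear":[-3.7,-11.8,-3.5],"angular":[0,0,0]}
  ],
  "jaw": 75
}}

```text
time: 6.38
tcp_pos: [0.4541, 0.1178, 0.0899]
tool_rot: [[0.993, 0.119, -0.001], [0.119, -0.993, -0.002], [-0.001, 0.002, -1.0]]
force: [-0.1, -0.4, -0.3]
finger_gap: 0.747
```

Call:
{"api": "servo_tool", "payload": {
  "deltas": [
    {"linear":[0,0,0],"angular":[0,0,0]},
    {"linear":[0,0,0],"angular":[0,0,0]}
  ]
}}

```text
time: 6.55
tcp_pos: [0.456, 0.1213, 0.091]
tool_rot: [[0.992, 0.123, 0.001], [0.123, -0.992, 0.001], [0.001, -0.001, -1.0]]
force: [1.1, -0.3, 0.5]
finger_gap: 0.746
```

```bash
python3 look.py 3
```

```text
6.65 [0.45649075 0.12181106 0.09134928] 0.7527207505119462
```

View pics/cside3.png

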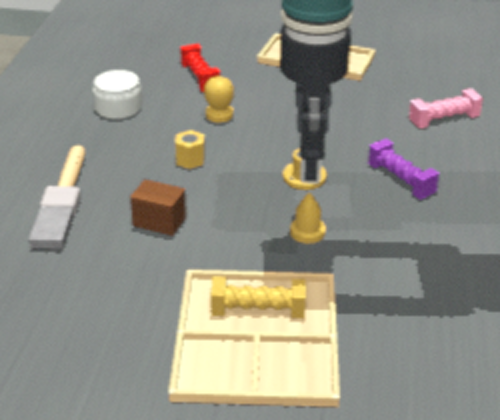

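View pics/ctop3.png

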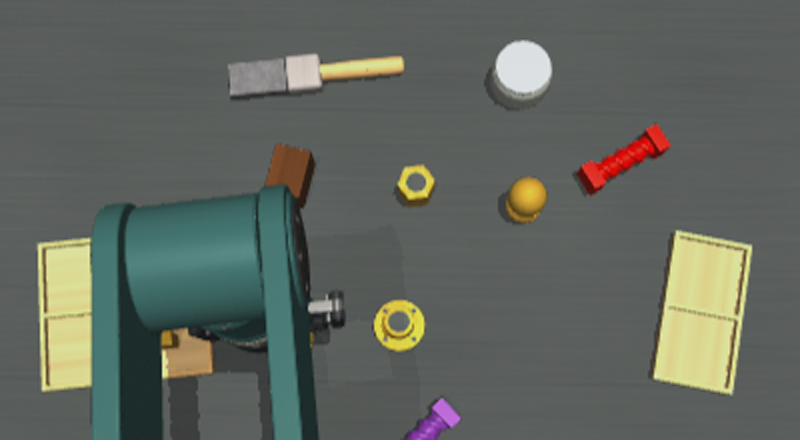

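Call:
{"api": "servo_tool", "payload": {
  "deltas": [
    {"linear":[-0.1,0.1,-2.5],"angular":[0,0,0]},
    {"linear":[-0.1,0.1,-5],"angular":[0,0,0]},
    {"linear":[-0.1,0.1,-6.7],"angular":[0,0,0]},
    {"linear":[-0.1,0.1,-7.6],"angular":[0,0,0]},
    {"linear":[-0.1,0.1,-8],"angular":[0,0,0]}
  ]
}}

```text
time: 7.07
tcp_pos: [0.4539, 0.1225, 0.0091]
tool_rot: [[0.992, 0.125, -0.002], [0.125, -0.992, -0.0], [-0.002, 0.0, -1.0]]
force: [-0.4, 0.8, 0.2]
finger_gap: 0.747
```

Call:
{"api": "servo_tool", "payload": {
  "deltas": [
    {"linear":[0,0,0],"angular":[0,0,0]},
    {"linear":[0,0,0],"angular":[0,0,0]}
  ]
}}

```text
time: 7.23
tcp_pos: [0.4555, 0.1223, 0.0114]
tool_rot: [[0.992, 0.124, 0.002], [0.124, -0.992, 0.0], [0.002, -0.0, -1.0]]
force: [-0.1, -0.4, 0.8]
finger_gap: 0.749
```

Call:
{"api": "servo_tool", "payload": {
  "deltas": [
    {"linear":[0,0,0],"angular":[0,0,0]},
    {"linear":[0,0,0],"angular":[0,0,0]},
    {"linear":[0,0,0],"angular":[0,0,0]},
    {"linear":[0,0,0],"angular":[0,0,0]},
    {"linear":[0,0,0],"angular":[0,0,0]}
  ],
  "jaw": 0,
  "squeeze": 50
}}

```text
time: 7.65
tcp_pos: [0.4556, 0.122, 0.0117]
tool_rot: [[0.992, 0.123, 0.003], [0.123, -0.992, 0.001], [0.003, -0.0, -1.0]]
force: [-0.5, 1.0, 5.8]
finger_gap: 0.331
```

Call:
{"api": "servo_tool", "payload": {
  "deltas": [
    {"linear":[0,0,1],"angular":[0,0,0]},
    {"linear":[0,0,3.5],"angular":[0,0,0]},
    {"linear":[0,2,6],"angular":[0,0,0]},
    {"linear":[-0.4,5.5,7],"angular":[0,0,0]},
    {"linear":[-0.8,9,7],"angular":[0,0,0]}
  ]
}}

```text
time: 8.07
tcp_pos: [0.4486, 0.2126, 0.0841]
tool_rot: [[0.993, 0.12, 0.006], [0.12, -0.993, 0.002], [0.007, -0.001, -1.0]]
force: [1.0, 0.5, -2.5]
finger_gap: 0.331
```

Call:
{"api": "servo_tool", "payload": {
  "deltas": [
    {"linear":[-0.2,4,0],"angular":[0,0,0]},
    {"linear":[-0.3,8,0],"angular":[0,0,0]},
    {"linear":[-0.4,11.5,0],"angular":[0,0,0]},
    {"linear":[-0.4,13.5,0],"angular":[0,0,0]},
    {"linear":[-0.4,13.8,-1],"angular":[0,0,0]}
  ]
}}

```text
time: 8.48
tcp_pos: [0.4429, 0.3542, 0.0721]
tool_rot: [[0.992, 0.127, 0.003], [0.127, -0.992, 0.004], [0.004, -0.003, -1.0]]
force: [0.9, 0.2, -1.6]
finger_gap: 0.331
```

Call:
{"api": "servo_tool", "payload": {
  "deltas": [
    {"linear":[0,0,0],"angular":[0,0,0]},
    {"linear":[0,0,0],"angular":[0,0,0]}
  ]
}}

```text
time: 8.65
tcp_pos: [0.4413, 0.3484, 0.0686]
tool_rot: [[0.992, 0.123, -0.003], [0.123, -0.992, -0.003], [-0.004, 0.003, -1.0]]
force: [0.4, -0.6, -2.3]
finger_gap: 0.333
```

```bash
python3 look.py 4
```

```text
8.75 [0.44231428 0.34825239 0.06983419] 0.33256881501879176
```

View pics/cside4.png

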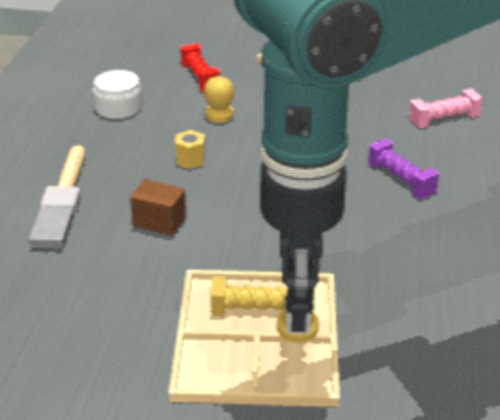

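Call:
{"api": "servo_tool", "payload": {
  "deltas": [
    {"linear":[0.1,0.3,-2],"angular":[0,0,0]},
    {"linear":[0.1,0.3,-3.8],"angular":[0,0,0]},
    {"linear":[0.1,0.3,-4.6],"angular":[0,0,0]},
    {"linear":[0.1,0.3,-5],"angular":[0,0,0]},
    {"linear":[0.1,0.3,-5.3],"angular":[0,0,0]}
  ]
}}

```text
time: 9.17
tcp_pos: [0.4436, 0.3519, 0.0171]
tool_rot: [[0.993, 0.122, -0.0], [0.122, -0.993, -0.001], [-0.001, 0.0, -1.0]]
force: [0.0, -0.2, -1.6]
finger_gap: 0.332
```

Call:
{"api": "servo_tool", "payload": {
  "deltas": [
    {"linear":[0,0,0],"angular":[0,0,0]},
    {"linear":[0,0,0],"angular":[0,0,0]},
    {"linear":[0,0,0],"angular":[0,0,0]}
  ]
}}

```text
time: 9.42
tcp_pos: [0.4443, 0.3531, 0.0185]
tool_rot: [[0.992, 0.123, 0.002], [0.123, -0.992, 0.001], [0.002, -0.001, -1.0]]
force: [0.1, -0.1, -2.1]
finger_gap: 0.329
```

Call:
{"api": "servo_tool", "payload": {
  "deltas": [
    {"linear":[0,-0.1,-0.1],"angular":[0,0,0]},
    {"linear":[0,-0.1,-0.2],"angular":[0,0,0]},
    {"linear":[0,-0.1,-0.25],"angular":[0,0,0]},
    {"linear":[0,-0.1,-0.25],"angular":[0,0,0]}
  ]
}}

```text
time: 9.75
tcp_pos: [0.4438, 0.3519, 0.0158]
tool_rot: [[0.992, 0.123, 0.001], [0.123, -0.992, 0.0], [0.001, -0.0, -1.0]]
force: [-1.5, -0.1, 2.6]
finger_gap: 0.338
```

Contact. Release and lift.

Call:
{"api": "servo_tool", "payload": {
  "deltas": [
    {"linear":[0,0,0],"angular":[0,0,0]},
    {"linear":[0,0,0],"angular":[0,0,0]},
    {"linear":[0,0,0],"angular":[0,0,0]},
    {"linear":[0,0,0],"angular":[0,0,0]}
  ],
  "jaw": 60
}}

```text
time: 10.08
tcp_pos: [0.4436, 0.3518, 0.0148]
tool_rot: [[0.992, 0.123, 0.0], [0.123, -0.992, 0.0], [0.0, 0.0, -1.0]]
force: [-0.5, -0.5, -0.2]
finger_gap: 0.598
```

Call:
{"api": "servo_tool", "payload": {
  "deltas": [
    {"linear":[0,0,1],"angular":[0,0,0]},
    {"linear":[0,0,3],"angular":[0,0,0]},
    {"linear":[0,0,6],"angular":[0,0,3]},
    {"linear":[0,0,9],"angular":[0,0,8]},
    {"linear":[2,-3,11],"angular":[0,0,14]}
  ]
}}

```text
time: 10.5
tcp_pos: [0.462, 0.3263, 0.1289]
tool_rot: [[0.929, 0.37, 0.002], [0.37, -0.929, 0.006], [0.004, -0.005, -1.0]]
force: [1.4, 0.2, 0.4]
finger_gap: 0.601
```

Call:
{"api": "servo_tool", "payload": {
  "deltas": [
    {"linear":[1.7,-3.4,0],"angular":[0,0,4]},
    {"linear":[3.4,-6.9,0],"angular":[0,0,8]},
    {"linear":[5.1,-10.3,0],"angular":[0,0,12]},
    {"linear":[6.8,-13.8,0],"angular":[0,0,16]},
    {"linear":[8.5,-17.2,0],"angular":[0,0,19.6]}
  ],
  "jaw": 75
}}

```text
time: 10.92
tcp_pos: [0.5492, 0.1481, 0.126]
tool_rot: [[0.756, 0.655, 0.002], [0.655, -0.756, 0.0], [0.001, 0.001, -1.0]]
force: [0.3, -0.2, 0.4]
finger_gap: 0.745
```

Call:
{"api": "servo_tool", "payload": {
  "deltas": [
    {"linear":[1.7,-3.4,0],"angular":[0,0,0]},
    {"linear":[3.4,-6.9,0],"angular":[0,0,0]},
    {"linear":[5.1,-10.3,0],"angular":[0,0,0]},
    {"linear":[6.8,-13.2,-1],"angular":[0,0,0]},
    {"linear":[8,-15.2,-3],"angular":[0,0,0]}
  ]
}}

```text
time: 11.33
tcp_pos: [0.6321, -0.0058, 0.099]
tool_rot: [[0.76, 0.65, 0.009], [0.65, -0.76, -0.002], [0.005, 0.007, -1.0]]
force: [0.7, 0.3, 0.6]
finger_gap: 0.749
```

Call:
{"api": "servo_tool", "payload": {
  "deltas": [
    {"linear":[0,0,0],"angular":[0,0,0]},
    {"linear":[0,0,0],"angular":[0,0,0]},
    {"linear":[0,0,0],"angular":[0,0,0]}
  ]
}}

```text
time: 11.58
tcp_pos: [0.6284, -0.0017, 0.0954]
tool_rot: [[0.758, 0.652, 0.0], [0.652, -0.758, 0.001], [0.0, -0.0, -1.0]]
force: [1.1, -0.0, 1.1]
finger_gap: 0.746
```

```bash
python3 look.py 5; python3 -c "
from workcell import *
print(state()['joint_pos'])"
```

```text
11.6833 [ 0.62871277 -0.00101159  0.09627986] 0.7472314309024981
[-5.26742234e+00  1.82691670e+01  7.83793271e+01  1.97696777e-02
  8.32426019e+01  4.39643049e+01]
```

View pics/cside5.png

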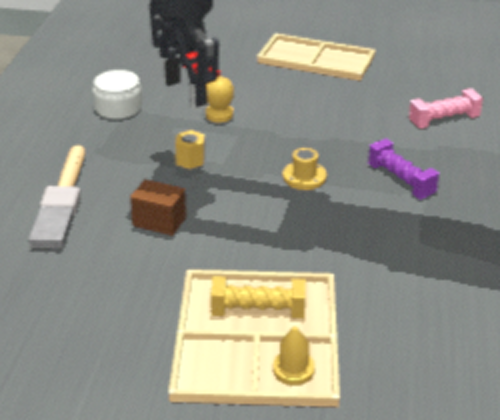

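Call:
{"api": "servo_tool", "payload": {
  "deltas": [
    {"linear":[-0.1,-0.55,-2.5],"angular":[0,0,0]},
    {"linear":[-0.15,-0.55,-5],"angular":[0,0,0]},
    {"linear":[-0.15,-0.55,-7.3],"angular":[0,0,0]},
    {"linear":[-0.15,-0.55,-8.2],"angular":[0,0,0]},
    {"linear":[-0.15,-0.55,-8.7],"angular":[0,0,0]}
  ]
}}

```text
time: 12.1
tcp_pos: [0.6258, -0.0065, 0.0066]
tool_rot: [[0.757, 0.653, -0.003], [0.653, -0.757, 0.0], [-0.002, -0.002, -1.0]]
force: [-0.3, -0.2, -0.4]
finger_gap: 0.75
```

Call:
{"api": "servo_tool", "payload": {
  "deltas": [
    {"linear":[0,0,0],"angular":[0,0,0]},
    {"linear":[0,0,0],"angular":[0,0,0]},
    {"linear":[0,0,0],"angular":[0,0,0]}
  ]
}}

```text
time: 12.35
tcp_pos: [0.6285, -0.0076, 0.0101]
tool_rot: [[0.758, 0.652, 0.004], [0.652, -0.758, -0.0], [0.003, 0.003, -1.0]]
force: [0.1, -0.1, -0.3]
finger_gap: 0.748
```

Call:
{"api": "servo_tool", "payload": {
  "deltas": [
    {"linear":[0,0,0],"angular":[0,0,0]},
    {"linear":[0,0,0],"angular":[0,0,0]},
    {"linear":[0,0,0],"angular":[0,0,0]},
    {"linear":[0,0,0],"angular":[0,0,0]},
    {"linear":[0,0,0],"angular":[0,0,0]}
  ],
  "jaw": 0
}}

```text
time: 12.77
tcp_pos: [0.6281, -0.0078, 0.0094]
tool_rot: [[0.758, 0.652, 0.003], [0.652, -0.758, -0.0], [0.002, 0.002, -1.0]]
force: [-0.2, 0.2, 4.8]
finger_gap: 0.414
```

Call:
{"api": "servo_tool", "payload": {
  "deltas": [
    {"linear":[0,0,0],"angular":[0,0,0]},
    {"linear":[0,0,1],"angular":[0,0,0]},
    {"linear":[0,0,3.5],"angular":[0,0,0]},
    {"linear":[0,0,6.5],"angular":[0,0,0]},
    {"linear":[-0.5,2,9],"angular":[0,0,0]}
  ]
}}

```text
time: 13.18
tcp_pos: [0.6219, 0.0091, 0.0981]
tool_rot: [[0.761, 0.649, -0.001], [0.649, -0.761, -0.003], [-0.003, 0.001, -1.0]]
force: [0.8, 0.5, -1.6]
finger_gap: 0.411
```

Call:
{"api": "servo_tool", "payload": {
  "deltas": [
    {"linear":[-1.1,3.8,0.5],"angular":[0,0,-4]},
    {"linear":[-2.2,7.6,0.5],"angular":[0,0,-9]},
    {"linear":[-3.3,11.4,0.5],"angular":[0,0,-14]},
    {"linear":[-4.4,15.2,0.5],"angular":[0,0,-19]},
    {"linear":[-5.5,19,0.5],"angular":[0,0,-24]}
  ]
}}

```text
time: 13.6
tcp_pos: [0.5654, 0.2035, 0.1021]
tool_rot: [[0.959, 0.282, -0.002], [0.282, -0.959, -0.001], [-0.002, 0.0, -1.0]]
force: [1.1, 0.5, -2.4]
finger_gap: 0.411
```

Call:
{"api": "servo_tool", "payload": {
  "deltas": [
    {"linear":[-1.1,3.8,0],"angular":[0,0,-4]},
    {"linear":[-2.2,7.6,0],"angular":[0,0,-8]},
    {"linear":[-3.3,11.4,0],"angular":[0,0,-10]},
    {"linear":[-4.4,14.6,-1],"angular":[0,0,-10]},
    {"linear":[-4.7,16.2,-2.5],"angular":[0,0,-10]}
  ]
}}

```text
time: 14.02
tcp_pos: [0.5183, 0.3688, 0.079]
tool_rot: [[0.993, 0.12, 0.001], [0.12, -0.993, 0.003], [0.002, -0.003, -1.0]]
force: [0.0, -0.5, -2.0]
finger_gap: 0.409
```

Call:
{"api": "servo_tool", "payload": {
  "deltas": [
    {"linear":[0,0,0],"angular":[0,0,0]},
    {"linear":[0,0,0],"angular":[0,0,0]},
    {"linear":[0,0,0],"angular":[0,0,0]}
  ]
}}

```text
time: 14.27
tcp_pos: [0.52, 0.3629, 0.0769]
tool_rot: [[0.993, 0.116, -0.001], [0.116, -0.993, -0.002], [-0.002, 0.002, -1.0]]
force: [0.0, -0.4, -1.8]
finger_gap: 0.411
```

```bash
python3 look.py 6
```

```text
14.3667 [0.52099282 0.36282794 0.0782249 ] 0.414514998433985
```

View pics/cside6.png

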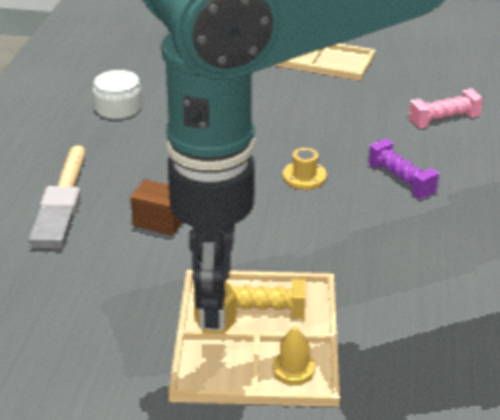

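Call:
{"api": "servo_tool", "payload": {
  "deltas": [
    {"linear":[0,-0.2,-2.2],"angular":[0,0,0]},
    {"linear":[0,-0.2,-4.2],"angular":[0,0,0]},
    {"linear":[0,-0.2,-5.5],"angular":[0,0,0]},
    {"linear":[0,-0.2,-6],"angular":[0,0,0]},
    {"linear":[0,-0.2,-6.2],"angular":[0,0,0]}
  ]
}}

```text
time: 14.78
tcp_pos: [0.5197, 0.3611, 0.0146]
tool_rot: [[0.993, 0.115, -0.002], [0.115, -0.993, -0.001], [-0.002, 0.001, -1.0]]
force: [0.2, 0.7, -2.3]
finger_gap: 0.409
```

Call:
{"api": "servo_tool", "payload": {
  "deltas": [
    {"linear":[0,0,0],"angular":[0,0,0]},
    {"linear":[0,0,0],"angular":[0,0,0]},
    {"linear":[0,0,0],"angular":[0,0,0]}
  ]
}}

```text
time: 15.03
tcp_pos: [0.521, 0.3628, 0.0175]
tool_rot: [[0.993, 0.116, 0.003], [0.116, -0.993, 0.001], [0.003, -0.001, -1.0]]
force: [0.6, 0.8, -1.7]
finger_gap: 0.413
```

Call:
{"api": "servo_tool", "payload": {
  "deltas": [
    {"linear":[0,-0.2,-0.15],"angular":[0,0,0]},
    {"linear":[0,-0.2,-0.3],"angular":[0,0,0]},
    {"linear":[0,-0.2,-0.4],"angular":[0,0,0]},
    {"linear":[0,-0.2,-0.4],"angular":[0,0,0]}
  ]
}}

```text
time: 15.37
tcp_pos: [0.5206, 0.3604, 0.0134]
tool_rot: [[0.993, 0.116, 0.002], [0.116, -0.993, 0.0], [0.002, -0.0, -1.0]]
force: [-0.9, -1.6, 3.9]
finger_gap: 0.409
```

Call:
{"api": "servo_tool", "payload": {
  "deltas": [
    {"linear":[0,0,0],"angular":[0,0,0]},
    {"linear":[0,0,0],"angular":[0,0,0]},
    {"linear":[0,0,0],"angular":[0,0,0]},
    {"linear":[0,0,0],"angular":[0,0,0]}
  ],
  "jaw": 60
}}

```text
time: 15.7
tcp_pos: [0.5199, 0.3603, 0.0116]
tool_rot: [[0.993, 0.116, -0.0], [0.116, -0.993, -0.0], [-0.0, 0.0, -1.0]]
force: [-0.1, 0.6, 0.7]
finger_gap: 0.598
```

Call:
{"api": "servo_tool", "payload": {
  "deltas": [
    {"linear":[0,0,1],"angular":[0,0,0]},
    {"linear":[0,0,4],"angular":[0,0,0]},
    {"linear":[0,0,8],"angular":[0,0,0]},
    {"linear":[0,-2,10],"angular":[0,0,0]},
    {"linear":[-0.5,-5.5,11],"angular":[0,0,0]}
  ]
}}

```text
time: 16.12
tcp_pos: [0.5177, 0.3084, 0.1278]
tool_rot: [[0.993, 0.12, 0.009], [0.12, -0.993, 0.006], [0.01, -0.005, -1.0]]
force: [1.2, -1.1, 1.0]
finger_gap: 0.598
```

Call:
{"api": "servo_tool", "payload": {
  "deltas": [
    {"linear":[-0.6,-4,0],"angular":[0,0,0]},
    {"linear":[-1.2,-8,0],"angular":[0,0,0]},
    {"linear":[-1.8,-12,0],"angular":[0,0,0]},
    {"linear":[-2.4,-16,0],"angular":[0,0,0]},
    {"linear":[-3,-20,0],"angular":[0,0,0]}
  ],
  "jaw": 75
}}

```text
time: 16.53
tcp_pos: [0.4845, 0.1037, 0.1228]
tool_rot: [[0.993, 0.117, 0.002], [0.117, -0.993, -0.0], [0.002, 0.0, -1.0]]
force: [1.8, 0.2, -0.7]
finger_gap: 0.752
```

Call:
{"api": "servo_tool", "payload": {
  "deltas": [
    {"linear":[-0.5,-4,-1],"angular":[0,0,0]},
    {"linear":[-1.2,-7.5,-2],"angular":[0,0,0]},
    {"linear":[-1.3,-9.2,-3],"angular":[0,0,0]},
    {"linear":[-1.3,-9.5,-3.5],"angular":[0,0,0]},
    {"linear":[-1.3,-9.5,-3.5],"angular":[0,0,0]}
  ]
}}

```text
time: 16.95
tcp_pos: [0.4713, 0.0095, 0.0862]
tool_rot: [[0.994, 0.114, -0.002], [0.114, -0.994, 0.0], [-0.002, -0.001, -1.0]]
force: [-0.1, 0.5, 0.5]
finger_gap: 0.745
```

Call:
{"api": "servo_tool", "payload": {
  "deltas": [
    {"linear":[0,0,0],"angular":[0,0,0]},
    {"linear":[0,0,0],"angular":[0,0,0]},
    {"linear":[0,0,0],"angular":[0,0,0]}
  ]
}}

```text
time: 17.2
tcp_pos: [0.4727, 0.0114, 0.0877]
tool_rot: [[0.993, 0.118, 0.002], [0.118, -0.993, 0.0], [0.002, 0.0, -1.0]]
force: [0.9, 0.5, -0.1]
finger_gap: 0.749
```

```bash
python3 look.py 7
```

```text
17.3 [0.47250481 0.01124842 0.08744574] 0.7473191766791891
```

View pics/cside7.png

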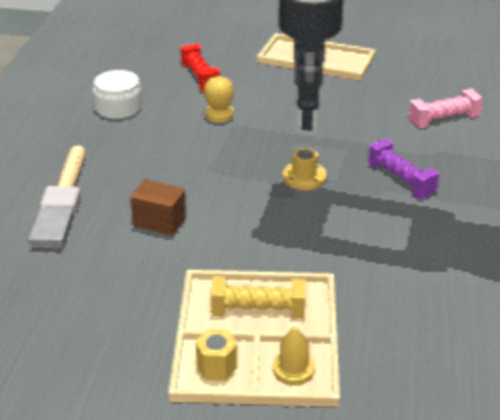

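Call:
{"api": "servo_tool", "payload": {
  "deltas": [
    {"linear":[0,-0.2,-2.5],"angular":[0,0,0]},
    {"linear":[0,-0.2,-4.8],"angular":[0,0,0]},
    {"linear":[0,-0.2,-6.5],"angular":[0,0,0]},
    {"linear":[0,-0.2,-7.2],"angular":[0,0,0]},
    {"linear":[0,-0.2,-7.5],"angular":[0,0,0]}
  ]
}}

```text
time: 17.72
tcp_pos: [0.471, 0.0089, 0.0105]
tool_rot: [[0.993, 0.117, -0.003], [0.117, -0.993, 0.0], [-0.003, -0.001, -1.0]]
force: [-0.2, -0.0, -0.5]
finger_gap: 0.751
```

Call:
{"api": "servo_tool", "payload": {
  "deltas": [
    {"linear":[0,0,0],"angular":[0,0,0]},
    {"linear":[0,0,0],"angular":[0,0,0]},
    {"linear":[0,0,0],"angular":[0,0,0]}
  ]
}}

```text
time: 17.97
tcp_pos: [0.4733, 0.0082, 0.0133]
tool_rot: [[0.993, 0.116, 0.003], [0.116, -0.993, -0.0], [0.003, 0.001, -1.0]]
force: [0.1, 0.2, -0.5]
finger_gap: 0.752
```

Call:
{"api": "servo_tool", "payload": {
  "deltas": [
    {"linear":[0,0,0],"angular":[0,0,0]},
    {"linear":[0,0,0],"angular":[0,0,0]},
    {"linear":[0,0,0],"angular":[0,0,0]},
    {"linear":[0,0,0],"angular":[0,0,0]},
    {"linear":[0,0,0],"angular":[0,0,0]}
  ],
  "jaw": 0
}}

```text
time: 18.38
tcp_pos: [0.4727, 0.0083, 0.0128]
tool_rot: [[0.993, 0.116, 0.002], [0.116, -0.993, 0.0], [0.002, 0.0, -1.0]]
force: [-0.8, 0.5, 6.0]
finger_gap: 0.36
```

Call:
{"api": "servo_tool", "payload": {
  "deltas": [
    {"linear":[0,0,0],"angular":[0,0,0]},
    {"linear":[0,0,1],"angular":[0,0,0]},
    {"linear":[0,0,3.5],"angular":[0,0,0]},
    {"linear":[0,0,6],"angular":[0,0,0]},
    {"linear":[0,-2,7.5],"angular":[0,0,0]}
  ]
}}

```text
time: 18.8
tcp_pos: [0.4722, -0.0097, 0.0887]
tool_rot: [[0.993, 0.12, 0.001], [0.12, -0.993, 0.002], [0.001, -0.002, -1.0]]
force: [-0.4, -0.7, -1.1]
finger_gap: 0.358
```

Call:
{"api": "servo_tool", "payload": {
  "deltas": [
    {"linear":[-0.3,-3.8,0.3],"angular":[0,0,-4]},
    {"linear":[-0.6,-7.8,0.3],"angular":[0,0,-8]},
    {"linear":[-0.9,-11.8,0.3],"angular":[0,0,-12]},
    {"linear":[-1.2,-15.8,0.3],"angular":[0,0,-16]},
    {"linear":[-1.5,-19.8,0.3],"angular":[0,0,-17]}
  ]
}}

```text
time: 19.22
tcp_pos: [0.4558, -0.2112, 0.0894]
tool_rot: [[0.983, -0.182, -0.001], [-0.182, -0.983, 0.001], [-0.001, -0.0, -1.0]]
force: [1.0, 0.2, -2.1]
finger_gap: 0.357
```

Call:
{"api": "servo_tool", "payload": {
  "deltas": [
    {"linear":[-0.3,-4,0],"angular":[0,0,0]},
    {"linear":[-0.5,-7.5,0],"angular":[0,0,0]},
    {"linear":[-0.6,-9.8,-0.5],"angular":[0,0,0]},
    {"linear":[-0.6,-10.5,-1.5],"angular":[0,0,0]},
    {"linear":[-0.6,-10.6,-2],"angular":[0,0,0]}
  ]
}}

```text
time: 19.63
tcp_pos: [0.4496, -0.3168, 0.0679]
tool_rot: [[0.983, -0.182, -0.003], [-0.182, -0.983, 0.002], [-0.003, -0.001, -1.0]]
force: [-1.4, 0.6, -2.7]
finger_gap: 0.358
```

Call:
{"api": "servo_tool", "payload": {
  "deltas": [
    {"linear":[0,0,0],"angular":[0,0,0]},
    {"linear":[0,0,0],"angular":[0,0,0]},
    {"linear":[0,0,0],"angular":[0,0,0]}
  ]
}}

```text
time: 19.88
tcp_pos: [0.4512, -0.3141, 0.0697]
tool_rot: [[0.984, -0.177, -0.0], [-0.177, -0.984, 0.001], [-0.001, -0.001, -1.0]]
force: [0.0, 0.3, -1.7]
finger_gap: 0.358
```

```bash
python3 look.py 8
```

```text
19.9833 [ 0.45151233 -0.31468073  0.07038766] 0.355553191000422
```

View pics/cside8.png

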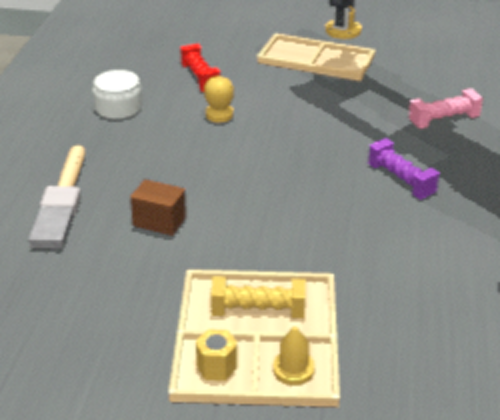

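Call:
{"api": "servo_tool", "payload": {
  "deltas": [
    {"linear":[0,0,-2],"angular":[0,0,0]},
    {"linear":[0,0,-3.8],"angular":[0,0,0]},
    {"linear":[0,0,-4.6],"angular":[0,0,0]},
    {"linear":[0,0,-5],"angular":[0,0,0]},
    {"linear":[0,0,-5.1],"angular":[0,0,0]}
  ]
}}

```text
time: 20.4
tcp_pos: [0.4508, -0.3151, 0.0183]
tool_rot: [[0.984, -0.179, -0.001], [-0.179, -0.984, 0.001], [-0.001, -0.001, -1.0]]
force: [-0.1, -0.5, -2.6]
finger_gap: 0.354
```

Call:
{"api": "servo_tool", "payload": {
  "deltas": [
    {"linear":[0,0,0],"angular":[0,0,0]},
    {"linear":[0,0,0],"angular":[0,0,0]},
    {"linear":[0,0,0],"angular":[0,0,0]}
  ]
}}

```text
time: 20.65
tcp_pos: [0.4517, -0.3163, 0.0201]
tool_rot: [[0.984, -0.179, 0.002], [-0.179, -0.984, -0.002], [0.002, 0.001, -1.0]]
force: [-0.1, 0.1, -2.9]
finger_gap: 0.356
```

Call:
{"api": "servo_tool", "payload": {
  "deltas": [
    {"linear":[0,0.1,-0.1],"angular":[0,0,0]},
    {"linear":[0,0.1,-0.25],"angular":[0,0,0]},
    {"linear":[0,0.1,-0.35],"angular":[0,0,0]},
    {"linear":[0,0.1,-0.35],"angular":[0,0,0]}
  ]
}}

```text
time: 20.98
tcp_pos: [0.4514, -0.315, 0.0168]
tool_rot: [[0.984, -0.179, 0.001], [-0.179, -0.984, -0.001], [0.001, 0.001, -1.0]]
force: [-1.4, 1.9, 4.6]
finger_gap: 0.357
```

Call:
{"api": "servo_tool", "payload": {
  "deltas": [
    {"linear":[0,0,0],"angular":[0,0,0]},
    {"linear":[0,0,0],"angular":[0,0,0]},
    {"linear":[0,0,0],"angular":[0,0,0]},
    {"linear":[0,0,0],"angular":[0,0,0]}
  ],
  "jaw": 60
}}

```text
time: 21.32
tcp_pos: [0.451, -0.3148, 0.0152]
tool_rot: [[0.984, -0.179, 0.0], [-0.179, -0.984, -0.0], [0.0, 0.0, -1.0]]
force: [-0.7, -1.0, 0.8]
finger_gap: 0.598
```

Call:
{"api": "servo_tool", "payload": {
  "deltas": [
    {"linear":[0,0,1],"angular":[0,0,0]},
    {"linear":[0,0,4],"angular":[0,0,0]},
    {"linear":[0,0,7.5],"angular":[0,0,5]},
    {"linear":[0,2,10],"angular":[0,0,11]},
    {"linear":[1,4,12],"angular":[0,0,17]}
  ]
}}

```text
time: 21.73
tcp_pos: [0.4609, -0.2758, 0.1391]
tool_rot: [[0.993, 0.119, 0.003], [0.119, -0.993, -0.003], [0.002, 0.003, -1.0]]
force: [0.7, -0.8, -0.3]
finger_gap: 0.601
```

Call:
{"api": "servo_tool", "payload": {
  "deltas": [
    {"linear":[2.5,2.5,0],"angular":[0,0,6]},
    {"linear":[5,5,0],"angular":[0,0,12]},
    {"linear":[8,8,0],"angular":[0,0,18]},
    {"linear":[11,11,0],"angular":[0,0,24]},
    {"linear":[13,13.5,0],"angular":[0,0,30]}
  ],
  "jaw": 72
}}

```text
time: 22.15
tcp_pos: [0.593, -0.1378, 0.1363]
tool_rot: [[0.798, 0.602, 0.002], [0.602, -0.798, -0.0], [0.002, 0.001, -1.0]]
force: [-0.0, -0.2, 0.0]
finger_gap: 0.722
```

Call:
{"api": "servo_tool", "payload": {
  "deltas": [
    {"linear":[1,0.5,0],"angular":[0,0,6]},
    {"linear":[1.7,1,-0.5],"angular":[0,0,12]},
    {"linear":[1.7,1,-1],"angular":[0,0,12]},
    {"linear":[1.7,1,-2],"angular":[0,0,12]},
    {"linear":[1.7,1,-2],"angular":[0,0,12]}
  ]
}}

```text
time: 22.57
tcp_pos: [0.6062, -0.1298, 0.1127]
tool_rot: [[0.662, 0.749, -0.005], [0.749, -0.662, 0.001], [-0.002, -0.004, -1.0]]
force: [-1.0, 0.6, -0.6]
finger_gap: 0.719
```

Call:
{"api": "servo_tool", "payload": {
  "deltas": [
    {"linear":[0,0,0],"angular":[0,0,0]},
    {"linear":[0,0,0],"angular":[0,0,0]},
    {"linear":[0,0,0],"angular":[0,0,0]}
  ]
}}

```text
time: 22.82
tcp_pos: [0.6078, -0.1305, 0.1158]
tool_rot: [[0.662, 0.75, 0.001], [0.75, -0.662, -0.0], [0.0, 0.001, -1.0]]
force: [-0.7, -0.3, 0.2]
finger_gap: 0.721
```

```bash
python3 look.py 9
```

```text
22.9167 [ 0.60802836 -0.13026012  0.11598977] 0.7225579701350253
```

View pics/cside9.png

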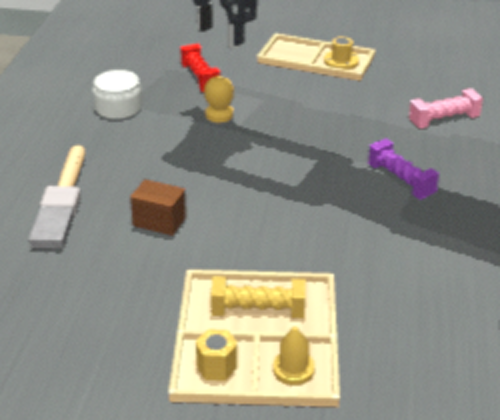

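Call:
{"api": "servo_tool", "payload": {
  "deltas": [
    {"linear":[0.25,0.1,-2.2],"angular":[0,0,0]},
    {"linear":[0.25,0.1,-5],"angular":[0,0,0]},
    {"linear":[0.25,0.1,-8],"angular":[0,0,0]},
    {"linear":[0.25,0.1,-9.3],"angular":[0,0,0]},
    {"linear":[0.25,0.1,-9.8],"angular":[0,0,0]}
  ]
}}

```text
time: 23.33
tcp_pos: [0.6082, -0.1282, 0.0139]
tool_rot: [[0.661, 0.751, -0.006], [0.751, -0.661, 0.002], [-0.003, -0.006, -1.0]]
force: [0.2, 0.5, -0.7]
finger_gap: 0.722
```

Call:
{"api": "servo_tool", "payload": {
  "deltas": [
    {"linear":[0,0,0],"angular":[0,0,0]},
    {"linear":[0,0,0],"angular":[0,0,0]},
    {"linear":[0,0,0],"angular":[0,0,0]}
  ]
}}

```text
time: 23.58
tcp_pos: [0.6122, -0.1293, 0.0198]
tool_rot: [[0.66, 0.751, 0.004], [0.751, -0.66, -0.001], [0.002, 0.004, -1.0]]
force: [-0.1, -0.5, 0.3]
finger_gap: 0.722
```

Call:
{"api": "servo_tool", "payload": {
  "deltas": [
    {"linear":[0,0,0],"angular":[0,0,0]},
    {"linear":[0,0,0],"angular":[0,0,0]},
    {"linear":[0,0,0],"angular":[0,0,0]},
    {"linear":[0,0,0],"angular":[0,0,0]},
    {"linear":[0,0,0],"angular":[0,0,0]}
  ],
  "jaw": 0
}}

```text
time: 24.0
tcp_pos: [0.6119, -0.129, 0.0197]
tool_rot: [[0.66, 0.751, 0.004], [0.751, -0.66, -0.001], [0.002, 0.003, -1.0]]
force: [-0.1, 0.7, 6.3]
finger_gap: 0.469
```

Call:
{"api": "servo_tool", "payload": {
  "deltas": [
    {"linear":[0,0,0.5],"angular":[0,0,0]},
    {"linear":[0,0,2],"angular":[0,0,0]},
    {"linear":[0,0,5],"angular":[0,0,0]},
    {"linear":[-0.8,-2,7],"angular":[0,0,-4]},
    {"linear":[-2.2,-5.5,8],"angular":[0,0,-9]}
  ]
}}

```text
time: 24.42
tcp_pos: [0.5908, -0.1814, 0.1004]
tool_rot: [[0.768, 0.64, 0.005], [0.64, -0.768, 0.0], [0.004, 0.003, -1.0]]
force: [1.6, -1.1, -1.1]
finger_gap: 0.471
```

Call:
{"api": "servo_tool", "payload": {
  "deltas": [
    {"linear":[-1.4,-3.6,0],"angular":[0,0,-5]},
    {"linear":[-2.8,-7.2,0],"angular":[0,0,-10]},
    {"linear":[-4.2,-10.8,0],"angular":[0,0,-15]},
    {"linear":[-5.4,-13.5,-0.5],"angular":[0,0,-20]},
    {"linear":[-5.8,-14.5,-1],"angular":[0,0,-22]}
  ]
}}

```text
time: 24.83
tcp_pos: [0.528, -0.333, 0.0868]
tool_rot: [[0.955, 0.296, -0.002], [0.296, -0.955, -0.002], [-0.002, 0.001, -1.0]]
force: [1.4, 1.3, -1.9]
finger_gap: 0.472
```

Call:
{"api": "servo_tool", "payload": {
  "deltas": [
    {"linear":[0,0,0],"angular":[0,0,0]},
    {"linear":[0,0,0],"angular":[0,0,0]},
    {"linear":[0,0,0],"angular":[0,0,0]}
  ]
}}

```text
time: 25.08
tcp_pos: [0.5308, -0.3273, 0.0868]
tool_rot: [[0.952, 0.306, -0.0], [0.306, -0.952, 0.002], [0.0, -0.002, -1.0]]
force: [-0.4, -0.0, -2.2]
finger_gap: 0.47
```

```bash
python3 look.py 10
```

```text
25.1833 [ 0.53132087 -0.32713551  0.0874532 ] 0.46912795886868613
```

View pics/cside10.png

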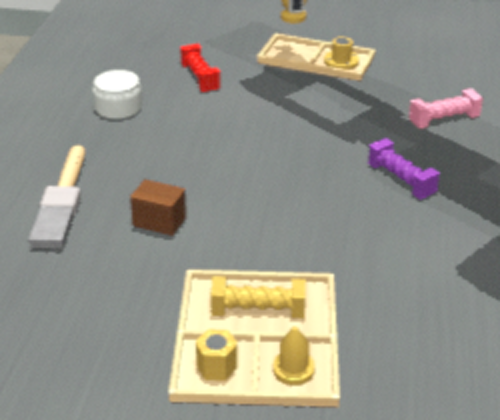

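Call:
{"api": "servo_tool", "payload": {
  "deltas": [
    {"linear":[0,-0.2,-2.2],"angular":[0,0,0]},
    {"linear":[0,-0.2,-4.2],"angular":[0,0,0]},
    {"linear":[0,-0.2,-5.4],"angular":[0,0,0]},
    {"linear":[0,-0.2,-5.9],"angular":[0,0,0]},
    {"linear":[0,-0.2,-6.1],"angular":[0,0,0]}
  ]
}}

```text
time: 25.6
tcp_pos: [0.5303, -0.3294, 0.025]
tool_rot: [[0.952, 0.305, -0.002], [0.305, -0.952, 0.002], [-0.001, -0.002, -1.0]]
force: [-0.9, -0.4, -2.0]
finger_gap: 0.47
```

Call:
{"api": "servo_tool", "payload": {
  "deltas": [
    {"linear":[0,0,0],"angular":[0,0,0]},
    {"linear":[0,0,0],"angular":[0,0,0]},
    {"linear":[0,0,0],"angular":[0,0,0]}
  ]
}}

```text
time: 25.85
tcp_pos: [0.5314, -0.3313, 0.028]
tool_rot: [[0.953, 0.304, 0.002], [0.304, -0.953, -0.002], [0.002, 0.002, -1.0]]
force: [0.5, 0.8, -2.6]
finger_gap: 0.47
```

Call:
{"api": "servo_tool", "payload": {
  "deltas": [
    {"linear":[0,0.1,-0.15],"angular":[0,0,0]},
    {"linear":[0,0.1,-0.35],"angular":[0,0,0]},
    {"linear":[0,0.1,-0.45],"angular":[0,0,0]},
    {"linear":[0,0.1,-0.45],"angular":[0,0,0]}
  ]
}}

```text
time: 26.18
tcp_pos: [0.5311, -0.33, 0.0237]
tool_rot: [[0.953, 0.304, 0.002], [0.304, -0.953, -0.001], [0.001, 0.002, -1.0]]
force: [-0.8, 1.5, 4.9]
finger_gap: 0.468
```

Call:
{"api": "servo_tool", "payload": {
  "deltas": [
    {"linear":[0,0,0],"angular":[0,0,0]},
    {"linear":[0,0,0],"angular":[0,0,0]},
    {"linear":[0,0,0],"angular":[0,0,0]}
  ]
}}

```text
time: 26.43
tcp_pos: [0.5311, -0.3301, 0.0237]
tool_rot: [[0.953, 0.304, 0.002], [0.304, -0.953, -0.001], [0.001, 0.002, -1.0]]
force: [-2.2, 2.4, 4.2]
finger_gap: 0.47
```

Call:
{"api": "servo_tool", "payload": {
  "deltas": [
    {"linear":[0,0,0],"angular":[0,0,0]},
    {"linear":[0,0,0],"angular":[0,0,0]},
    {"linear":[0,0,0],"angular":[0,0,0]},
    {"linear":[0,0,0],"angular":[0,0,0]}
  ],
  "jaw": 72
}}

```text
time: 26.77
tcp_pos: [0.5304, -0.3297, 0.0215]
tool_rot: [[0.953, 0.304, -0.0], [0.304, -0.953, 0.0], [-0.0, -0.0, -1.0]]
force: [0.0, -0.4, 0.5]
finger_gap: 0.72
```

Call:
{"api": "servo_tool", "payload": {
  "deltas": [
    {"linear":[0,0,1],"angular":[0,0,0]},
    {"linear":[0,0,4],"angular":[0,0,0]},
    {"linear":[0,0,8],"angular":[0,0,0]},
    {"linear":[0,0,12],"angular":[0,0,0]},
    {"linear":[-3,0,15],"angular":[0,0,0]}
  ]
}}

```text
time: 27.18
tcp_pos: [0.5048, -0.3301, 0.1754]
tool_rot: [[0.952, 0.307, 0.007], [0.307, -0.952, -0.003], [0.005, 0.005, -1.0]]
force: [-0.9, -0.4, 1.3]
finger_gap: 0.723
```

Call:
{"api": "servo_tool", "payload": {
  "deltas": [
    {"linear":[-4,0,0],"angular":[0,0,0]},
    {"linear":[-8,0,0],"angular":[0,0,0]},
    {"linear":[-12,0,0],"angular":[0,0,0]},
    {"linear":[-15,-2,0],"angular":[0,0,0]},
    {"linear":[-18,-4,0],"angular":[0,0,0]}
  ]
}}

```text
time: 27.6
tcp_pos: [0.3195, -0.3692, 0.1724]
tool_rot: [[0.952, 0.305, 0.001], [0.305, -0.952, -0.002], [0.001, 0.002, -1.0]]
force: [-0.2, -1.3, 0.4]
finger_gap: 0.721
```

Call:
{"api": "servo_tool", "payload": {
  "deltas": [
    {"linear":[-2,-3,0],"angular":[0,0,0]},
    {"linear":[-4,-6,0],"angular":[0,0,0]},
    {"linear":[-5,-9,0],"angular":[0,0,0]},
    {"linear":[-5,-11,0],"angular":[0,0,0]},
    {"linear":[-5,-11,0],"angular":[0,0,0]}
  ]
}}

```text
time: 28.02
tcp_pos: [0.2696, -0.4833, 0.1717]
tool_rot: [[0.954, 0.3, 0.0], [0.3, -0.954, -0.003], [-0.001, 0.002, -1.0]]
force: [0.1, 0.5, -0.6]
finger_gap: 0.721
```

```bash
python3 look.py 11
```

```text
28.1167 [ 0.27075014 -0.47998006  0.17151104] 0.7198416808242237
```

View pics/cside11.png

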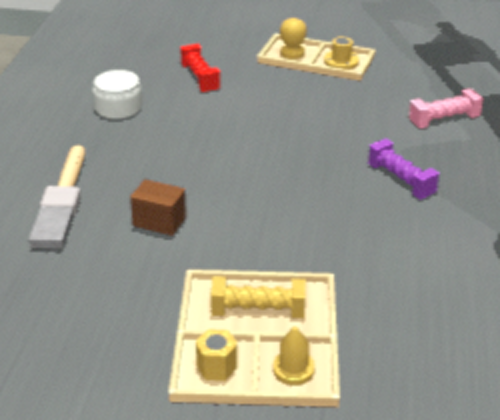

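View pics/ctop11.png

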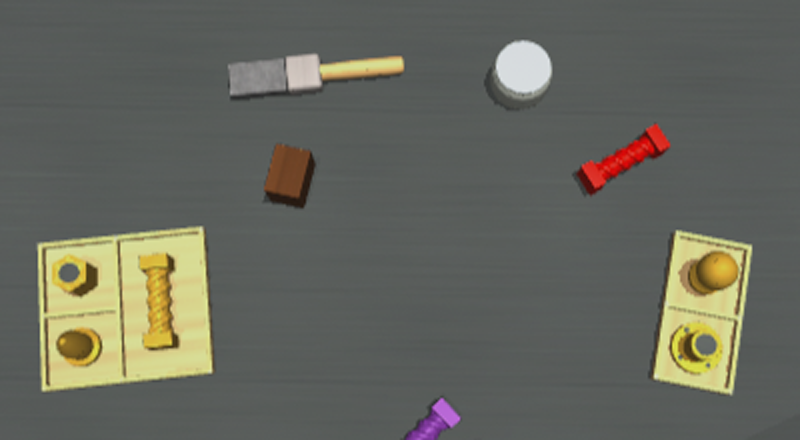

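Run:
```python
from h import *
np.set_printoptions(precision=4,suppress=True)
for k in('top','side'):
    W=cloud(k,np.load(f'pics/{k}11.npy')); W0=cloud(k,np.load(f'pics/{k}0.npy'))
    for n,p,q,h in [('ball',(.531,-.33),(.6105,-.129),62),('flange',(.451,-.315),(.4725,.009),40),('spire',(.4437,.352),(.4555,.1225),60),('hex',(.5203,.3603),(.627,-.0067),38),('spindle',(.492,.268),(.4515,-.113),34)]:
        o=[]
        for w,c in((W,p),(W0,q)):
            P=w[np.hypot(w[...,0]-c[0],w[...,1]-c[1])<.035]; P=P[P[:,2]<.1]
            T=P[P[:,2]>P[:,2].max()-.006]; o+= [np.percentile(P[:,2],99), T.mean(0)[:2]-c]
        print(k,n,'exp',h,'now',o[0]*1e3,o[1]*1e3,'| before',o[2]*1e3,o[3]*1e3)
    d=np.abs(W[...,2]-W0[...,2])
    for n,c in [('block',(.634,.133)),('tin',(.757,-.123)),('brush',(.765,.11))]:
        m=np.hypot(W0[...,0]-c[0],W0[...,1]-c[1])<.05; print(n,(d[m]>.01).sum(),m.sum())
from fit import *
Ws={k:cloud(k,np.load(f'pics/{k}11.npy')) for k in('top','side')}
fit('block',(.633,.133,-.2),.05,Ws)
print(state()['force'],state()['time'])
```

```text
top ball exp 62 now 62.30420691666223 [-0.1249  0.5523] | before 58.664635764572424 [-0.1912  1.3247]
top flange exp 40 now 40.610220967625146 [0.9199 0.9626] | before 37.23147415358432 [0.4696 0.2574]
top spire exp 60 now 58.219880452141375 [ 1.1893 -0.9007] | before 53.15116590032084 [0.6202 0.2451]
top hex exp 38 now 40.17577749885949 [-0.0009  0.6149] | before 35.67391358668401 [ 0.3367 -0.5296]
top spindle exp 34 now 32.013621218656205 [-1.705  -0.3429] | before 28.03814014352884 [-1.0731 -0.3212]
block 0 1467
tin 0 1398
brush 0 1379
side ball exp 62 now 63.13226535556639 [-1.7368  6.3562] | before 58.90704099005105 [-2.4367  5.6412]
side flange exp 40 now 41.82453174331425 [-1.8333  4.3989] | before 37.8467523636135 [-1.5074  2.6054]
side spire exp 60 now 58.807364839562005 [-0.9419  2.3687] | before 55.59515476132403 [-1.5206  3.1656]
side hex exp 38 now 40.45627042308433 [-1.4905  2.1145] | before 36.00633432650618 [-1.5037  1.9922]
side spindle exp 34 now 32.691536481713136 [-1.6075  2.9845] | before 28.586293864064704 [-0.4266  3.8025]
block 0 1030
tin 0 707
brush 0 681
block top [0.6352 0.1325] yaw -11.5 cost 0.0077 cost@ []
block side [0.6335 0.1327] yaw -10.8 cost 0.0096 cost@ []
[-0.0778  0.6909  0.0841] 28.1167
```

All parts sit about 4 mm higher than at the start, which matches the tray floor. They are upright, and the block, tin and brush have not moved. I'm handing in.

```bash
python3 -c "
from workcell import *
print(sign_off())"
```

```text
the job is handed in; nothing more can be done
None
```

I placed all five parts in their compartments and let go, with the arm standing clear, then handed the job in at about 28 s of the 125 s allowed.

- **Small tray:** the flange is in the compartment nearer the robot and the ball finial in the farther one.
- **Large tray:** the spindle is in the long compartment, the spire finial in the nearer small one and the hexagon coupling in the farther one.
- **Final checks:** both cameras show each part in its own compartment, upright or level. Each part's top sits 3 to 5 mm higher than at the start, against the 4 mm floor. Part centres in the top view are within about 2 mm of where I aimed.
- **Left alone:** the block, tin and brush show no change in the depth images.
- **Disagreements:** the two cameras differ by about 2 mm in position, as the calibration allows. The starting side-camera fit gave a wrong yaw for the wooden block (29° against −11.5°). The final side fit agreed with the top camera.

The sign-off reports no verdict.

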